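# Hang the lift-off door on the slide cabinet

## Task

The slide cabinet's glazed door is standing in its grey stand: lift it out, hang it on the cabinet standing open, roughly square to the cabinet front, by lowering both knuckles together onto the two hinge pins, let go only when they sit fully down, and then swing it shut against its rubber stops. The hinge plate can sit anywhere along its slots, so feel for the pins. Be gentle: never force or drop the door, do not push on the cabinet, and leave everything else on the bench where it is.

Things in the scene. Friction and masses are not known exactly. Their poses are not given: they have to be found in the camera images.
- door_grip (a point): Where the loose door is gripped from above: middle of its top rail (10 mm thick, 28 mm tall), 12 mm below the door's top edge and 138 mm above its bottom edge. Axes as door.
- knuckle (a point): On the door: centre of the lower mouth of the lower knuckle, on the hinge axis; axes as door. 79.5 mm to the door's +y and 118 mm below door_grip. The two knuckles are upright steel tubes on one line, open at both ends, 18 mm tall, 19 mm outside and 10.5 mm inside diameter; the upper is 88 mm above the lower.
- hinge_mark (a point): Mark fixed to the cabinet, with its axes: inner end of the hinge plate's slots, at the level of the lower pin's foot, where the lower knuckle's mouth comes to rest, 45 mm above the bench. The lower pin's axis is level with this mark in the cabinet's x but 3 to 27 mm from it towards the cabinet's +y (not measured; differs each time). Gentle forces do not shift the plate.
- cabinet: White steel slide cabinet, fixed, 160 mm deep (x), 200 wide (y), 175 tall, origin at the centre of its underside; its open front looks to its -x. The hinge axis is 20 mm in front of the front face and 71 to 95 mm to +y of its middle. Two rubber stops, 46 mm to -y of its middle, reach 14 mm out of the front and meet the back of the shut door.
- stand: Grey stand fixed on the bench: base 80 mm by 100 mm, 12 mm thick, with two cheeks 90 mm long up to 52 mm above the bench; the door's lower edge rests 12 mm above the bench in the 12 mm slot between them, along the stand's y. Origin: centre of its underside.
- door: Upright aluminium door with clear pane: 135 mm wide (y), 150 tall (z), 10 thick (x), 0.2 to 0.4 kg. Origin: middle of its bottom edge, 25 mm above the bench when fully hung. +y to the hinge edge; -x is the front, with a 16 mm black knob at half height near the free edge. Shut, its axes are parallel to the cabinet's; open square to the front it is turned -90 degrees about z. It stays where it is swung.
- beaker: Bystander: glass beaker, 66 mm across, 85 mm tall; origin at the centre of its underside.
- sample_cup: Bystander: clear sample cup with red lid, 56 mm across, 68 mm tall; origin at the centre of its underside.
- dish_a: Bystander: closed petri dish, 84 mm across, 15 mm tall; origin at the centre of its underside.
- dish_b: Bystander: closed petri dish, 84 mm across, 15 mm tall; origin at the centre of its underside.
- phone: Bystander: black phone, 145 by 70 by 9 mm, lying flat; origin at the centre of its underside.
- wash_bottle: Bystander: white bottle with blue cap, 66 mm across, 160 mm tall; origin at the centre of its underside.
- upper_mark (a point): Mark fixed to the cabinet, 88 mm straight above hinge_mark: the same for the upper pin, which stands 88 mm straight above the lower pin on the same hinge plate. Each pin is brass, 8 mm diameter, and rises 18 mm from its foot, the last 2 mm tapering to 6 mm. Both knuckles meet their pins at the same time when the door is upright.
Mind the look-alikes: they are no part of the job. What is shaped like the stand but purple or yellow is not meant.

How it is judged (in metres and radians):
On the way, in this order (a step that is already met when the one before it is completed fails the run):
1. the door is lifted clear of its stand by the gripper (height (world z) of door above 0.054 m and contact force between the fingers and door above 1 N and contact force between door and stand below 0.1 N), for 0.1 s.
2. the door hangs open on both pins, knuckles fully down, turned at least 40 degrees from shut, and is let go (z of knuckle in the frame of hinge_mark between -0.004 and 0.004 m and x of knuckle in the frame of hinge_mark between -0.005 and 0.005 m and y of knuckle in the frame of hinge_mark between 0 and 0.03 m and angle between door's own z axis and vertical below 0.06 rad and angle between the y axis of door and the y axis of cabinet, either way round above 0.7 rad and contact force between the fingers and door below 0.1 N), for 0.1 s.
At the end, for the whole second after the job is handed in: The door hangs on both pins, knuckles fully down (4 mm in height; 5 mm across the hinge line; 0 to 30 mm from the mark along the slots; upright within 3.4 degrees), shut against the stops (within 4.6 degrees of parallel to the front), at rest and let go (z of knuckle in the frame of hinge_mark between -0.004 and 0.004 m and x of knuckle in the frame of hinge_mark between -0.005 and 0.005 m and y of knuckle in the frame of hinge_mark between 0 and 0.03 m and angle between door's own z axis and vertical below 0.06 rad and angle between the y axis of door and the y axis of cabinet, either way round below 0.08 rad and y of door_grip in the frame of hinge_mark below -0.03 m and linear speed of door below 0.02 m/s); the robot touches nothing.
It fails at once if the door is pressed, knocked or dropped on the cabinet or its pins with more than 40 N (contact force between door and cabinet above 40 N).
It fails at once if the door is let go or dropped while more than 5 mm above its hung height (height (world z) of door above 0.03 m and contact force between the fingers and door below 0.1 N).
It fails at once if the robot pushes on the cabinet with more than 40 N (contact force between any of the fingers, the arm and cabinet above 40 N).
It fails at once if a bystander is moved by more than 20 mm (distance of any of beaker, sample_cup, dish_a, dish_b, phone, wash_bottle from where it was at the start of the episode above 0.02 m).
It also fails if it takes over 59 s, if anything falls off the work surface, if the arm or the gripper's body presses on something with over 40 N, if the wrist force passes 120 N, or if a joint passes its speed limit or range.

## Robot

A 6-joint arm with a two-finger parallel gripper is mounted at the origin on the work surface. World frame = base frame: x ahead of the robot, y to its left, z up, the work surface at z = 0. Lengths are in m, angles in degrees, forces in N, time in s.
With the tool pointing down it reaches from about 0.35 to 0.8 m from the base axis. Payload 7.3 kg.
Tool frame: the origin (TCP) lies at the very end of the fingers, on their centre line; the grasp point (between the pads) lies 19 mm behind it (manip.hold_point_z is the distance from the TCP to the grasp point, in m); z points along the fingers, y is the line along which they close (so a half turn about z gives the same grasp; the last joint's range is limited). The gripper opens to 85 mm and grips with 20 to 120 N. Pads are 22 mm wide; open, the fingers measure 114 mm over their backs; the gripper's body (76 mm by 85 mm) begins 54 mm behind the grasp point. The pads swing forward as they close: fully open they stand 13 mm farther back than shut.
Start: joints at [60.791, 19.595, 87.324, -0, 73.075, -8.365], TCP at [0.187, 0.491, 0.231] pointing down, gripper open.
Joint ranges: [-145.02, 145.02], [-44.19, 115.74], [2.07, 154.8], [-57.11, 237.11], [16.16, 152.29], [-177.93, 177.93]. Speed limits (degrees/s): [147.25, 147.25, 180, 180, 180, 180].

## Interface

Orientations are given as [roll, pitch, yaw] about the fixed x, y, z axes, in that order (R = Rz(yaw) Ry(pitch) Rx(roll)).
In Python, from rig import manip, cams gives the robot as it stands.
- The arm moves only by the tool jog_arm, never from a script. Its argument "targets" is a list of rows, each a list of 5 numbers: the opening in per cent of the stroke, from 0 (shut) to 100 (fully open), then the shift along the tool's x, y, z in m, then the turn about the tool's z in rad. In form: [[jaw, dx, dy, dz, roll], ...]. A call has exactly 10 rows; each row shifts and turns the commanded pose from where the row before left it, along the tool's axes as they then stand; what a row does not reach is not made up. A row lasts 1/12 s, in which the tool goes at most 41.7 mm and 7.16 degrees, less where a joint would pass 70% of its speed; a pose out of reach is approached as far as the arm can. A call with a gripper value outside its range is refused whole. The fingers move at their own pace and stop on an object; "squeeze" is the grip in N (left out, the last holds). Time passes only in rows, so rows that do not move let the fingers close, or fill a call up. It gives the time, the measured TCP pose, the force, the opening and the grip force at its end, in the units of the state.
- manip.get_state(): the state, without advancing time (a new reading comes with each control period).
- cams.read_camera(name): name is "side" or "top"; returns a dict with "pixels" (384x512x3 uint8, red, green, blue), "fx", "fy", "cx", "cy" (pixels), "origin" and "orientation" of the camera in the world. Camera axes: x right, y down, z forward; pixel columns grow to the right and rows downward; lengths in m; the calibration is good to about 2 mm. A picture is of the moment at which its call begins. There is no depth.
- manip.close_job(): hands the job in; it is judged then, once.
The state is a dict: "time": time; "joint_pos": joint angles; "qvel": joint speeds; "joint_efforts": joint torques, N m; "ee_pos": TCP position; "orientation": TCP orientation; "contact_force": force on the tool from outside, world axes, zero at the start; "moment": the same for the moment, N m; "width": opening from 0.0 (shut) to 1.0 (fully open); "grip_force": force on a finger pad.
Only numpy, scipy, OpenCV 4.12 (cv2) and the standard library are available. Lean on these libraries where they do the work, as an engineer would, in place of code of your own. Each camera call takes 0.05 s, during which the arm holds its last target. There are 200 camera calls.

## Working session

There is one attempt and no reset: what is moved stays moved. The work goes in short steps, Python scripts to look and compute and a tool call to move; the robot and the scene stay as the last step left them, time stands still between calls to the robot, and variables do not carry over. Pictures are saved under pics/ and viewed, at most 10 in all, crops included, and the job is handed in when it is done.

Besides the shell and the picture viewer there is one more tool, called after "Call:" as name(argument=value, ...) on one line, values as JSON. jog_arm: Moves the arm, as the interface text tells. Its arguments: {"type":"object","properties":{"targets":{"type":"array"},"squeeze":{"type":"number"}},"required":["targets"]}

```bash
ls; mkdir -p pics
cat > h.py <<'E'
import numpy as np, cv2
from scipy.spatial.transform import Rotation as R
from rig import manip, cams
def shot(n,f=None):
    c=cams.read_camera(n)
    if f: cv2.imwrite('pics/'+f,c['pixels'][:,:,::-1])
    return c
def rot(c):
    o=np.array(c['orientation']); 
    return R.from_euler('xyz',o,degrees=True).as_matrix() if o.size==3 else o
def ray(c,u,v):
    d=rot(c)@np.array([(u-c['cx'])/c['fx'],(v-c['cy'])/c['fy'],1]); return np.array(c['origin']),d
def plane(c,u,v,z):
    o,d=ray(c,u,v); return o+d*(z-o[2])/d[2]
def proj(c,p):
    q=rot(c).T@(np.array(p)-c['origin']); return np.array([c['cx']+c['fx']*q[0]/q[2],c['cy']+c['fy']*q[1]/q[2]])
E
python3 - <<'E'
from h import *
for n in('side','top'):
    c=shot(n,n+'0.png'); print(n,{k:v for k,v in c.items() if k!='pixels'})
print(manip.get_state(), manip.hold_point_z)
E
```

```text
pics
side {'fx': 352.69026104037124, 'fy': 352.69026104037124, 'cx': 252.03297228212284, 'cy': 186.9520969473608, 'origin': array([0.45933803, 0.82155342, 0.63929149]), 'orientation': array([-123.11376212,    0.36149229, -176.40570972])}
top {'fx': 355.8663974123437, 'fy': 355.8663974123437, 'cx': 251.22113967357632, 'cy': 190.20866997494767, 'origin': array([0.4023521 , 0.06610364, 0.97904378]), 'orientation': array([-172.34305052,   -1.35790679,  -89.57810221])}
{'time': 0.1, 'joint_pos': array([ 6.07898664e+01,  1.96314809e+01,  8.73720784e+01, -1.57500874e-03,
        7.30773368e+01, -8.36652168e+00]), 'qvel': array([ 0.0156873 , -0.04543464, -0.16827852, -0.05172325, -0.01979452,
       -0.0189182 ]), 'joint_efforts': array([ 1.88938226e-03, -4.34453380e+01, -2.46489376e+01, -3.37163556e-05,
        4.69758481e-03, -2.05701201e-05]), 'ee_pos': array([0.18661807, 0.49031107, 0.23070225]), 'orientation': array([-1.79919746e+02, -1.02806415e-02,  1.59156840e+02]), 'contact_force': array([-0.37466936, -0.03108348,  0.23937429]), 'moment': array([-0.03519427,  0.00127087,  0.05647913]), 'grip_force': 0.0, 'width': 1.0055099575177202} 0.0187
```

View pics/side0.png

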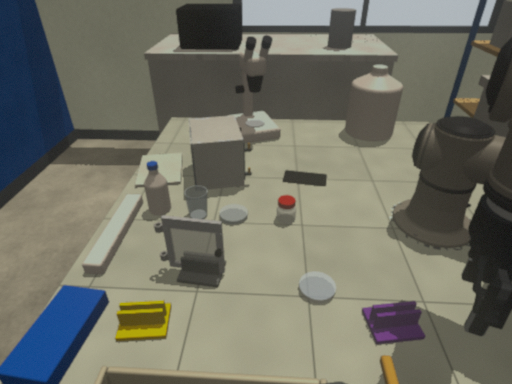

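View pics/top0.png

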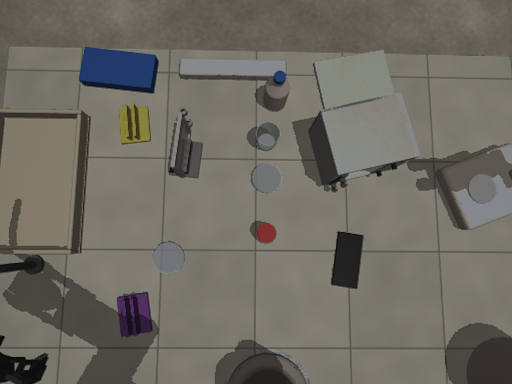

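Run:
```python
from h import *
a=cv2.imread('pics/top0.png'); b=cv2.imread('pics/side0.png')
def crop(im,x,y,w,h,W,H): return cv2.resize(im[y:y+h,x:x+w],(W,H),interpolation=cv2.INTER_CUBIC)
L=np.hstack([crop(a,160,100,50,85,350,595),crop(a,300,90,125,105,450,378+217) if 0 else cv2.copyMakeBorder(crop(a,300,88,125,108,450,389),0,206,0,0,0)])
cv2.imwrite('pics/c1.png',L)
L=np.hstack([crop(b,145,205,90,85,420,397),crop(b,180,105,85,90,375,397)])
cv2.imwrite('pics/c2.png',L)
```

```text
(no output)
```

View pics/c1.png

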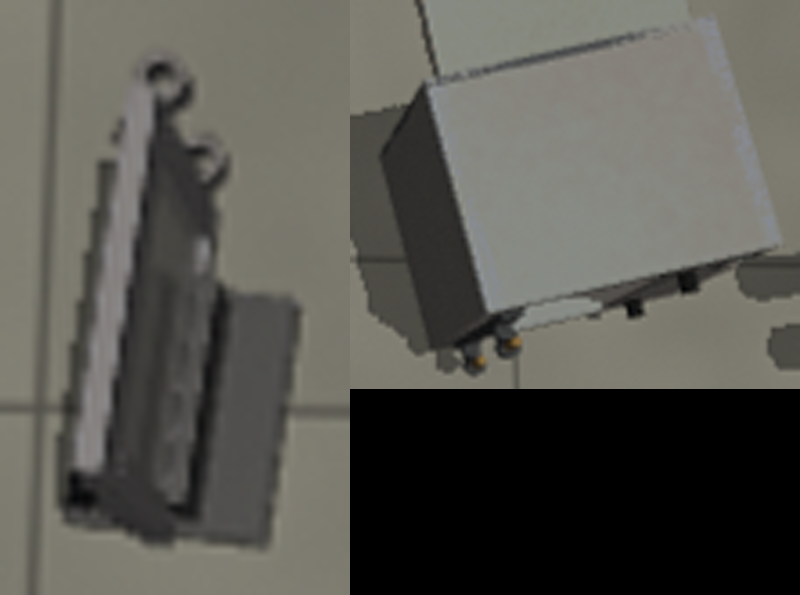

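View pics/c2.png

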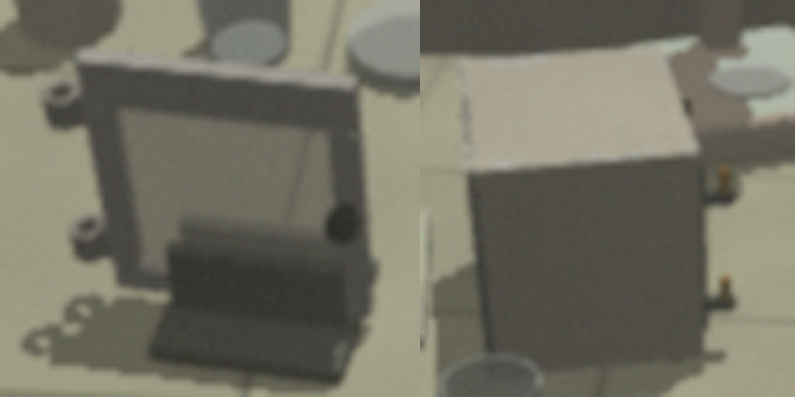

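Run:
```python
from h import *
t=shot('top'); s=shot('side')
T=t['pixels'].astype(int); S=s['pixels'].astype(int)
for nm,c,P,box in(('top',t,T,(330,170,360,200)),('side',s,S,(240,140,258,180))):
    x0,y0,x1,y1=box; p=P[y0:y1,x0:x1]; m=((p[...,0]-p[...,2])>45).astype(np.uint8)
    n,l,st,ce=cv2.connectedComponentsWithStats(m)
    for i in range(1,n): 
        if st[i,4]>1:
            w=(p[...,0]-p[...,2])*(l==i); yy,xx=np.mgrid[y0:y1,x0:x1]
            print(nm,st[i,4],(xx*w).sum()/w.sum(),(yy*w).sum()/w.sum(), p[l==i].mean(0))
print('cabtop',T[130,360],'floor',T[200,300],'rail',T[100+300//7,160+97//7], T[135,150])
def ends(img,box,thr):
    x0,y0,x1,y1=box; g=img[y0:y1,x0:x1]
    m=thr(g).astype(np.uint8); n,l,st,ce=cv2.connectedComponentsWithStats(m); i=1+np.argmax(st[1:,4])
    cn=max(cv2.findContours((l==i).astype(np.uint8),cv2.RETR_EXTERNAL,cv2.CHAIN_APPROX_NONE)[0],key=len).reshape(-1,2)+[x0,y0]
    return cn,st[i,4]
for nm,box,f,z in(('cab',(300,85,425,196),lambda g:(g.sum(2)>405)&((g[...,0]-g[...,2])<14),.175),('rail',(165,100,195,175),lambda g:(g.min(2)>110)&((g[...,0]-g[...,2])<14),.162)):
    cn,a=ends(T,box,f); r=np.array([plane(t,u,v,z)[:2] for u,v in cn],np.float32)
    rr=cv2.minAreaRect(r*1000); print(nm,a,rr); print(cv2.boxPoints(rr).round(1).tolist())
    ap=cv2.approxPolyDP(cn.astype(np.int32),3,True).reshape(-1,2); print(ap.tolist(),[(plane(t,*q,z)[:2]*1000).round().tolist() for q in ap])
```

```text
top 5 345.803125 182.396875 [122.  98.  58.]
top 4 336.42323651452284 187.50207468879668 [128.25 107.25  68.  ]
side 2 249.0 167.51923076923077 [138. 122.  86.]
cabtop [134 136 128] floor [124 122 110] rail [90 89 87] [89 85 71]
cab 640 ((638.8629150390625, -191.2974090576172), (150.39639282226562, 116.69925689697266), 13.914983749389648)
[[551.7999877929688, -152.6999969482422], [579.9000244140625, -266.0], [725.9000244140625, -229.89999389648438], [697.7999877929688, -116.5999984741211]]
[[322, 113], [339, 173], [386, 162], [370, 165], [362, 160], [361, 152], [366, 150], [363, 146], [356, 148], [361, 159], [353, 162], [356, 154], [350, 154], [351, 160], [342, 155], [341, 164], [337, 151], [348, 149], [342, 145], [343, 140], [337, 151], [334, 140], [330, 142], [332, 132], [326, 112]] [[696.0, -118.0], [553.0, -155.0], [580.0, -265.0], [573.0, -227.0], [584.0, -209.0], [603.0, -207.0], [608.0, -219.0], [618.0, -213.0], [613.0, -196.0], [587.0, -207.0], [579.0, -188.0], [598.0, -196.0], [598.0, -182.0], [584.0, -183.0], [595.0, -163.0], [574.0, -160.0], [605.0, -151.0], [610.0, -177.0], [619.0, -163.0], [631.0, -166.0], [605.0, -151.0], [631.0, -145.0], [626.0, -135.0], [650.0, -141.0], [699.0, -127.0]]
rail 209 ((632.5468139648438, 225.21725463867188), (10.833972930908203, 131.76864624023438), 85.30883026123047)
[[566.4000244140625, 225.1999969482422], [697.7999877929688, 214.39999389648438], [698.7000122070312, 225.1999969482422], [567.2999877929688, 236.0]]
[[180, 112], [171, 166]] [[698.0, 218.0], [567.0, 235.0]]
```

Run:
```python
from h import *
t=shot('top'); s=shot('side'); T=t['pixels'].astype(int); S=s['pixels'].astype(int)
g=T[100:175,165:195]; m=((g.min(2)>110)&((g[...,0]-g[...,2])<14)).astype(np.uint8)
n,l,st,ce=cv2.connectedComponentsWithStats(m); i=1+np.argmax(st[1:,4]); ys,xs=np.nonzero(l==i)
P=np.array([plane(t,u+165,v+100,.162)[:2] for u,v in zip(xs,ys)],np.float32)*1000
d=cv2.fitLine(P,cv2.DIST_L2,0,.01,.01).ravel(); print('rail line',d,np.degrees(np.arctan2(d[1],d[0])), P.mean(0)); q=(P-P.mean(0))@d[:2]; print('ext',q.min(),q.max())
for (u,v,z) in((345.8,182.4,.148),(336.4,187.5,.060)): print('pin top',plane(t,u,v,z)*1000)
# cabinet edges by subpixel gradient along normals, from rough corners
G=cv2.GaussianBlur(cv2.cvtColor(t['pixels'],cv2.COLOR_RGB2GRAY).astype(np.float32),(0,0),.8)
C=np.array([[322,112],[338.5,174],[418,155],[398,93]],float)
for a in range(4):
    A,B=C[a],C[(a+1)%4]; dd=(B-A)/np.linalg.norm(B-A); nn=np.array([-dd[1],dd[0]]); pts=[]
    for f in np.linspace(.12,.88,30):
        p=A+f*(B-A); k=np.arange(-4,4.01,.25); q=p+k[:,None]*nn
        pr=cv2.remap(G,q[:,0].astype(np.float32)[None],q[:,1].astype(np.float32)[None],cv2.INTER_LINEAR)[0]
        gr=np.abs(np.gradient(pr)); j=gr.argmax(); pts.append(plane(t,*q[j],.175)[:2]*1000)
    d=cv2.fitLine(np.array(pts,np.float32),cv2.DIST_HUBER,0,.01,.01).ravel(); print('edge',a,np.degrees(np.arctan2(d[1],d[0])),d[2:])
# side view: orange saliency near pins, rail ends
print((S[140:175,243:257,0]-S[140:175,243:257,2]))
```

```text
rail line [ 9.9522442e-01 -9.7613320e-02  6.3393402e+02  2.2527217e+02] -5.601751 [633.9341 225.2722]
ext -67.31502 65.90218
pin top [ 535.36971725 -177.69691794  148.        ]
pin top [ 535.6310169  -178.29847839   60.        ]
edge 0 13.3660145 [ 613.5922  -135.80139]
edge 1 -75.07852 [ 572.63043 -251.51729]
edge 2 13.585535 [ 664.3649  -330.09344]
edge 3 -74.43874 [ 730.27374 -220.26659]
[[11 12 14 15 14 15 14 13 16 13 13 13 13 13]
 [ 9 11 13 13 14 16 17 14 14 13 14 13 14 13]
 [ 9 10 14 15 23 34 31 18 16 13 15 14 14 14]
 [ 8 12 13 15 28 47 42 23 16 16 17 17 20 22]
 [ 9 10 15 14 23 38 37 22 17 19 22 23 22 25]
 [ 9 13 16 16 22 33 32 22 16 20 24 25 25 24]
 [10 12 15 17 20 32 32 24 16 19 23 28 26 27]
 [ 7 10 13 11 16 30 32 20 16 19 25 25 27 27]
 [11  6  7  7 12 22 25 16 13 18 24 27 26 26]
 [ 7  5  6  3  7 12 13 12 14 21 25 26 28 27]
 [ 9  7  5  6  8  7  7 10 17 23 26 27 27 28]
 [ 8 10 13 15 16 16 16 18 23 27 25 26 27 26]
 [10 12 17 21 23 22 23 24 26 27 27 27 25 26]
 [11 13 23 25 25 26 24 27 27 27 26 25 27 25]
 [ 9 17 23 25 26 26 26 26 25 26 26 26 25 24]
 [10 17 23 25 25 24 25 26 26 25
[... 169 characters left out ...]
27 26 28 27 27 28 27 27]
 [10 14 21 25 27 27 26 27 26 26 27 25 27 26]
 [ 9 13 20 26 28 27 26 27 27 26 27 28 27 27]
 [10 13 21 27 27 27 28 26 27 27 26 26 27 27]
 [10 12 21 25 26 26 27 28 27 28 26 27 26 27]
 [ 9 11 22 25 27 27 27 26 25 28 26 26 26 27]
 [10 13 22 26 28 28 27 28 26 27 28 27 28 27]
 [11 13 22 27 27 34 32 28 27 28 28 28 28 27]
 [12 14 20 27 30 41 50 35 28 27 27 25 27 26]
 [ 9 13 22 27 30 45 53 35 28 27 26 27 27 27]
 [10 14 20 26 30 32 37 27 28 26 28 25 26 27]
 [10 13 23 27 27 31 32 26 27 26 28 28 27 27]
 [ 9 11 17 19 20 27 30 20 22 28 26 27 26 26]
 [10  8  8  9 10 19 25 16 17 25 26 27 26 27]
 [10  7  6  6  7 12 14 12 14 24 25 26 26 27]
 [10  6  6  6  8  9  6  9 18 24 26 25 24 26]]
```

Call:
jog_arm(targets=[[60, -0.02, -0.0035, 0, 0], [60, -0.04, -0.007, 0, 0], [60, -0.04, -0.007, 0, 0], [60, -0.04, -0.007, 0, 0], [60, -0.04, -0.007, 0, 0], [60, -0.04, -0.007, 0, 0], [60, -0.04, -0.007, 0, 0], [60, -0.04, -0.007, 0, 0], [60, -0.04, -0.007, 0, 0], [60, -0.04, -0.007, 0, 0]], squeeze=20)

```text
time: 1.13
ee_pos: [0.5198, 0.2919, 0.2313]
orientation: [180.0, -0.0, 159.1]
contact_force: [0.3, 0.6, 0.7]
width: 0.599
grip_force: 0.0
```

Run:
```python
from h import *
t=shot('top')
for n,u,v,z in(('beaker',266,133,.085),('cup',266,233,.068),('bottlecap',280,77,.16),('pin',340,183,.1)): print(n,plane(t,u,v,z)*1000)
s=shot('side')
for p in ([.535,-.178,.149],[.535,-.178,.061]): print(proj(s,p))
S=s['pixels'].astype(int); print(S[214:226,185].sum(1))
a=np.radians(-5.6)
for w in(-67.5,67.5): print('rail end top edge side px',proj(s,[.634+w*np.cos(a)/1000,.2253+w*np.sin(a)/1000,.162]))
```

```text
beaker [672.8841216   8.5503733  85.       ]
cup [415.5301913    6.97743127  68.        ]
bottlecap [791.12183051 -20.44945842 160.        ]
pin [ 541.36233585 -177.05182296  100.        ]
[248.92575489 143.36699533]
[249.22449323 167.67748195]
[484 411 339 423 486 492 389 251 226 221 226 225]
rail end top edge side px [220.78611195 221.75561173]
rail end top edge side px [161.12430405 215.90458689]
```

Call:
jog_arm(targets=[[60, -0.033, -0.0055, 0, 0], [60, -0.033, -0.0055, 0, 0], [60, -0.033, -0.0055, 0, 0], [60, -0.0315, -0.0055, 0, 0], [50, 0, 0, 0, -0.09], [50, 0, 0, 0, -0.09], [50, 0, 0, 0, -0.087], [50, 0, 0, 0.02, 0], [50, 0, 0, 0, 0], [50, 0, 0, 0, 0]])

```text
time: 2.07
ee_pos: [0.6314, 0.2265, 0.2102]
orientation: [-179.9, -0.2, 174.4]
contact_force: [-0.8, 0.5, 0.0]
width: 0.504
grip_force: 0.0
```

Run:
```python
from h import *
s=shot('side'); t=shot('top')
a=s['pixels'][140:260,140:240,::-1]; b=t['pixels'][80:200,140:240,::-1]
cv2.imwrite('pics/c3.png',np.hstack([cv2.resize(x,(400,480),interpolation=cv2.INTER_CUBIC) for x in(a,b)]))
print(manip.get_state()['ee_pos'],manip.get_state()['orientation'])
```

```text
[0.63233132 0.22667831 0.21190673] [1.79986608e+02 1.71458527e-02 1.74451050e+02]
```

View pics/c3.png

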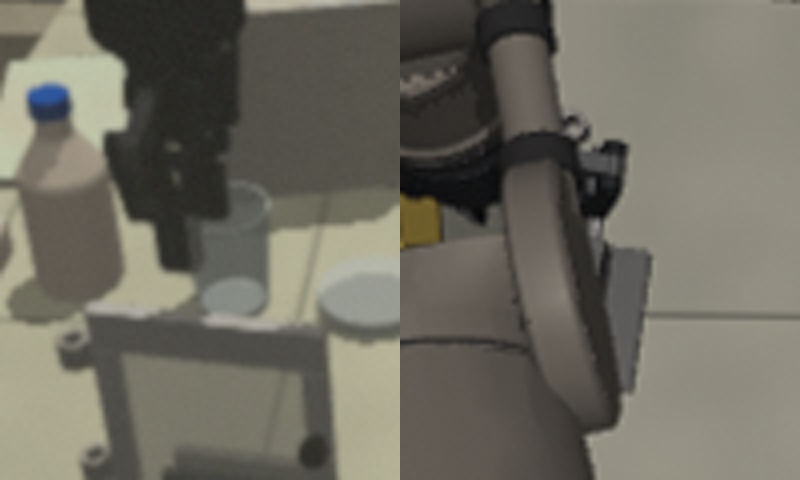

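Call:
jog_arm(targets=[[50, -0.0017, -0.0013, 0.016, 0], [50, 0, 0, 0.02, 0], [50, 0, 0, 0.02, 0], [50, 0, 0, 0.015, 0], [50, 0, 0, 0.01, 0], [35, 0, 0, 0, 0], [28, 0, 0, 0, 0], [24, 0, 0, 0, 0], [20, 0, 0, 0, 0], [20, 0, 0, 0, 0]])

```text
time: 3.0
ee_pos: [0.6345, 0.225, 0.1316]
orientation: [180.0, 0.1, 174.5]
contact_force: [-0.3, -1.1, -0.2]
width: 0.201
grip_force: 0.0
```

Call:
jog_arm(targets=[[18, 0, 0, 0, 0], [17, 0, 0, 0, 0], [16, 0, 0, 0, 0], [15, 0, 0, 0, 0], [14, 0, 0, 0, 0], [13, 0, 0, 0, 0], [12, 0, 0, 0, 0], [11, 0, 0, 0, 0], [10, 0, 0, 0, 0], [10, 0, 0, 0, 0]])

```text
time: 3.83
ee_pos: [0.634, 0.2252, 0.1303]
orientation: [180.0, 0.0, 174.5]
contact_force: [0.2, 1.8, -1.2]
width: 0.114
grip_force: 20.3
```

Call:
jog_arm(targets=[[5, 0, 0, 0, 0], [5, 0, 0, 0, 0], [5, 0, 0, 0, 0], [5, 0, 0, -0.005, 0], [5, 0, 0, -0.012, 0], [5, 0, 0, -0.018, 0], [5, 0, 0, -0.018, 0], [5, 0, 0, -0.018, 0], [5, 0, 0, -0.018, 0], [5, 0, 0, -0.016, 0]], squeeze=60)

```text
time: 4.67
ee_pos: [0.6336, 0.2242, 0.2361]
orientation: [-179.9, -0.1, 174.4]
contact_force: [0.1, 0.4, -2.7]
width: 0.103
grip_force: 58.7
```

Call:
jog_arm(targets=[[5, 0, 0, 0, 0], [5, 0, 0, 0, 0], [5, 0, 0, 0, 0], [5, 0, 0, 0, 0], [5, 0, 0, 0, 0], [5, 0, 0, 0, 0], [5, 0, 0, 0, 0], [5, 0, 0, 0, 0], [5, 0, 0, 0, 0], [5, 0, 0, 0, 0]])

```text
time: 5.5
ee_pos: [0.634, 0.2248, 0.2353]
orientation: [180.0, 0.0, 174.5]
contact_force: [-0.3, 0.3, -3.5]
width: 0.102
grip_force: 58.8
```

Run:
```python
from h import *
st=manip.get_state(); print(st['ee_pos'],st['contact_force'],st['moment'])
s=shot('side')
cv2.imwrite('pics/c4.png',cv2.resize(s['pixels'][150:290,130:250,::-1],(480,560),interpolation=cv2.INTER_CUBIC))
```

```text
[0.63395136 0.22483165 0.23529925] [-0.33571386  0.3079254  -3.45068877] [ 0.05471288 -0.02142134 -0.00711978]
```

View pics/c4.png

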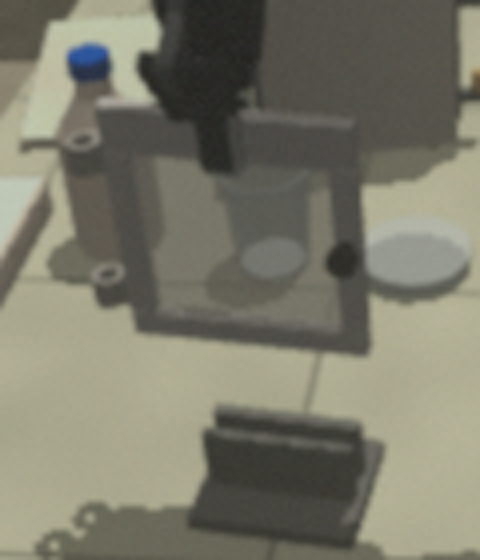

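Call:
jog_arm(targets=[[5, 0.0053, -0.0091, 0, 0], [5, 0.0105, -0.0182, 0, 0], [5, 0.0158, -0.0273, 0, 0], [5, 0.0176, -0.0303, 0, 0], [5, 0.0176, -0.0303, 0, 0], [5, 0.0176, -0.0303, 0, 0], [5, 0.0176, -0.0303, 0, 0], [5, 0.0176, -0.0303, 0, 0], [5, 0.0176, -0.0303, 0, 0], [5, 0.0158, -0.0273, 0, 0]])

```text
time: 6.38
ee_pos: [0.4548, -0.0241, 0.2357]
orientation: [-180.0, 0.1, 174.5]
contact_force: [1.1, -1.7, -3.0]
width: 0.108
grip_force: 58.8
```

Call:
jog_arm(targets=[[5, 0.0123, -0.0212, 0, 0], [5, 0.007, -0.0121, 0, 0], [5, 0.0035, -0.0061, 0, 0], [5, 0, 0, 0, -0.05], [5, 0, 0, 0, -0.075], [5, 0, 0, 0, -0.085], [5, 0, 0, 0, -0.085], [5, 0, 0, 0, -0.05], [5, 0, 0, 0, 0], [5, 0, 0, 0, 0]])

```text
time: 7.22
ee_pos: [0.43, -0.0595, 0.2354]
orientation: [-180.0, 0.0, -165.8]
contact_force: [-0.4, 0.2, -3.6]
width: 0.103
grip_force: 58.9
```

Call:
jog_arm(targets=[[5, 0.002, -0.009, 0, 0], [5, 0.004, -0.018, 0, 0], [5, 0.0045, -0.02, 0.004, 0], [5, 0.0045, -0.02, 0.008, 0], [5, 0.0045, -0.02, 0.009, 0], [5, 0.0045, -0.02, 0.01, 0], [5, 0.004, -0.018, 0.01, 0], [5, 0.0023, -0.011, 0.01, 0], [5, 0.001, -0.0047, 0.006, 0], [5, 0, 0, 0.002, 0]])

```text
time: 8.05
ee_pos: [0.4334, -0.2045, 0.175]
orientation: [179.9, -0.1, -165.9]
contact_force: [-0.9, 0.2, -2.9]
width: 0.107
grip_force: 58.9
```

Run:
```python
from h import *
st=manip.get_state(); print(st['ee_pos'],st['orientation'],st['contact_force'])
s=shot('side'); t=shot('top')
cv2.imwrite('pics/c5.png',np.hstack([cv2.resize(s['pixels'][100:220,220:320,::-1],(400,480),interpolation=cv2.INTER_CUBIC),cv2.resize(t['pixels'][150:270,300:400,::-1],(400,480),interpolation=cv2.INTER_CUBIC)]))
p=st['ee_pos']; a=np.radians(st['orientation'][2]-180); k=p[:2]+.0795*np.array([np.cos(a),np.sin(a)])
b=p[2]-.1183; print('knuckle',k)
for c,o,f in((s,(220,100),4),(t,(300,150),4)):
    for z in(.126,.038): print((proj(c,[*k,b+z])-o+.5)*f)
```

```text
[ 0.43341975 -0.20445824  0.17504435] [ 1.79906586e+02 -7.45344247e-02 -1.65885940e+02] [-0.88296708  0.15464956 -2.86398684]
knuckle [ 0.51051982 -0.18507193]
[149.36140459 132.72825707]
[149.23774753 232.95346693]
[216.86802202 165.47138229]
[173.67111824 183.83219731]
```

View pics/c5.png

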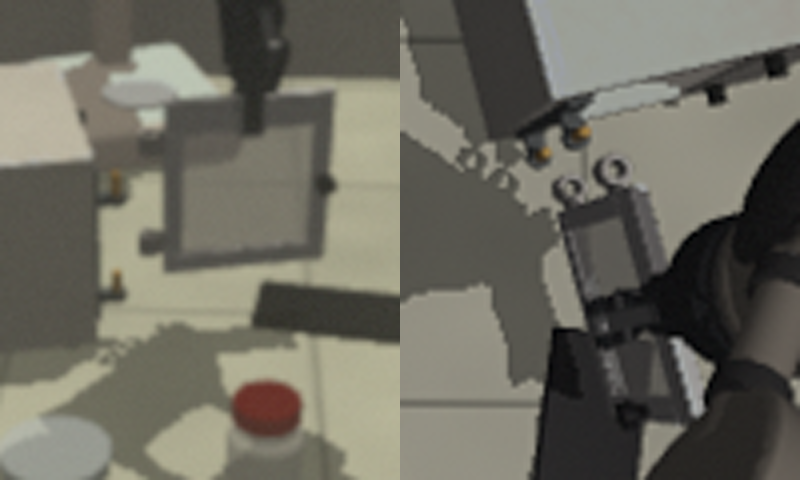

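Run:
```python
from h import *
t=shot('top'); T=t['pixels'].astype(int)
np.set_printoptions(linewidth=200)
print('cols 336-360 rows 184-204'); print(T[184:204,336:360].mean(2).astype(int))
print('orange'); print((T[178:192,330:352,0]-T[178:192,330:352,2]))
```

```text
cols 336-360 rows 184-204
[[116 140 138 126  68  40  54  45  41  52  71  99 140 137 138 137 138 138 138 138 139 138 138 139]
 [111 138 138 130  89  45  69  62  56  61  75 110 139 136 136 137 137 137 138 139 138 138 138 138]
 [103 136 137 139 126  54  47  58  65  75  93 129 138 137 137 137 138 137 138 138 138 138 138 138]
 [109 126 136 138 133 111  85  83  91 101 110 137 137 138 139 135 126 129 130 136 139 138 138 138]
 [111 117 132 137 137 139 140 141 136 114 107 137 139 136 125 114 101 119 125 137 134 137 138 138]
 [ 71  98 129 137 136 137 137 137 133 114 106 137 137 113  76  92 122 131 139 134 130 132 139 139]
 [ 63  99 140 136 137 136 136 137 134 114 106 136 119  52  86 128 103  45  36  83 135 133 138 140]
 [101 122 138 137 136 136 137 138 135 116 106 129  89  49  97 133 129  96  40  44  96 143 134 139]
 [140 138 138 138 134 126 134 130 130 117 106 123  54  49  96 135 140 129  55  40  90 139 134 139]
 [138 138 136 126 116 104 127 119 124 118 105 124  63  45  92 135 131 117  53  64 108 134 135 139]
 [138 136 120  76  98 125 126 123 133 120 106 129  94  33  55  99 123 115  95 113 13
[... 1180 characters left out ...]
15 16 16]
 [-1  0 -1  0 -1  1  7 12 14 15  8 -1 -2  7 35 70 89 62 13 15 16 15]
 [-1 -2 -1  0 -2  1 10 16 16 14  9 -2  4 24 40 66 78 51 13 15 16 15]
 [ 2 -3 -2 -1 -2  1 10 16 15 14  5 -4  4 23 25 26 31 14 15 16 15 15]
 [10  2 -2 -2 -2  0  9 15 15 15  8 -3  1 10 12  4 -3  9 16 16 16 16]
 [15  6 -2 -2 -3  8 24 24 14 15 14  4 -1 -3 -3  0  6 14 15 16 15 16]
 [12  7 -3 -1  7 39 78 57 18 15 14 12  9  8  8  9 13 16 16 16 15 15]
 [ 9  9 -1  7 28 50 80 60 22 14 14 15 16 16 15 13 11 16 15 16 14 12]
 [10  6 -1  6 23 31 39 22 11 15 14 15 15 16 15 13 12 15 15 13  7  6]
 [15  9  1 -1  9 13  6  4 15 14 15 14 15 15 15 12 12 15 14  2  6  9]
 [16 16 10  3 -1  2  6 10 15 15 15 16 15 15 15 13 12 15 10  2  7 11]]
```

Run:
```python
from h import *
t=shot('top'); st=manip.get_state(); p=st['ee_pos']; b=p[2]-.1183
print(plane(t,346.2,182.6,.151)*1e3, plane(t,336.2,187.5,.063)*1e3)
print(plane(t,353.95,191.8,b+.126)*1e3, plane(t,342.6,196.1,b+.038)*1e3, p, st['orientation'])
```

```text
[ 534.42017841 -177.75769914  151.        ] [ 535.19031084 -176.97442491   63.        ]
[ 508.16397178 -185.00779499  184.42338878] [ 508.68116552 -183.74711881   96.42338878] [ 0.4341368  -0.20318752  0.17672339] [-1.79996132e+02  3.02897178e-02 -1.65734988e+02]
```

Call:
jog_arm(targets=[[5, -0.006, 0, 0, 0], [5, -0.008, 0, 0, 0], [5, -0.008, 0, 0, 0], [5, -0.0053, 0.0003, 0, 0], [5, 0, 0, 0, 0], [5, 0, 0, 0.004, 0], [5, 0, 0, 0.004, 0], [5, 0, 0, 0.003, 0], [5, 0, 0, 0, 0], [5, 0, 0, 0, 0]])

```text
time: 9.08
ee_pos: [0.4599, -0.1969, 0.1649]
orientation: [180.0, -0.0, -165.8]
contact_force: [-0.5, 0.2, -3.5]
width: 0.106
grip_force: 58.9
```

Run:
```python
from h import *
t=shot('top'); s=shot('side'); T=t['pixels'].astype(int)
np.set_printoptions(linewidth=200)
st=manip.get_state(); print(st['ee_pos'],st['contact_force'],st['moment'])
print('cols 328-354 rows 174-196'); print(T[174:196,328:354].mean(2).astype(int))
print((T[176:194,330:352,0]-T[176:194,330:352,2]))
```

```text
[ 0.46024123 -0.19705745  0.16534963] [-0.30481371 -0.38040137 -3.94970628] [-0.02377564 -0.00256033 -0.00408967]
cols 328-354 rows 174-196
[[ 53  53  54  53  54  53  54  53  49  68 117 141 116  96  86  59  56  62  60  73 121 161 157 156 156 156]
 [ 54  54  53  53  54  53  53  53  55  64  78  63  52  43  60  66  65  59  63  83 120 159 157 157 156 157]
 [ 54  53  52  53  54  53  53  57  66  68  57  41  30  28  48  60  52  42  82 136 161 154 154 157 158 158]
 [ 53  55  54  53  55  56  60  65  66  57  30  22  23  28  33  32  52  86 133 156 148 142 144 149 149 148]
 [ 54  53  52  55  57  62  67  60  37  26  22  25  29  35  34  47  80 120 143 131 118 122 125 125 122 122]
 [ 53  54  54  55  57  49  44  31  23  23  21  24  32  41  39  39  41  56  93 122  90  52  79 123 133 138]
 [ 53  56  57  51  46  32  24  23  22  23  24  31  38  47  52  39  37  73 122 109  86  51  32  82 139 130]
 [ 53  52  47  45  32  25  23  23  32  58  78  86  61  51  65  39  38  80 137 136 136  97  33  68 121 129]
 [ 50  45  31  23  24  27  34  39  72 113 130 133  79  31  39  39  39  70 121 136 134 114  34  78 126 13
[... 1937 characters left out ...]
 8  5  8]
 [ 3 -1 -1 -2 -1  1  5  7  7  5 -1 -3  5 24 14  1  3  6  6  8  8  8]
 [ 9  2 -3 -1  0  2  3  6  7  1  1 -2  1 11 11  0  1  1  3  3  4  4]
 [14  6 -2 -1  1  3  8 16 13  4  1  0 -2 -3 -1  1  4  3  2  4  3  1]
 [13  8 -2  0  4  1 13 25 17  9  2  5  7  8  8  9  9  5  1  1  2  1]
 [ 9  9 -3  4 10  2  2 10 19 10  5  9 13 16 14 11  4  0  2  2  1  2]
 [11  5 -1  7 12  3  1  2  4  4  6 10 13 12  6  0  1  2  1  1  1  1]
 [16 10  2  0  9  4  1  2  3  5  4  4  5 -1  1  1  2  1  1  1  2  2]
 [17 15 10  4  1  5  8  4  2  4  3  1  1  1  1  1  1  1  2  1  2  1]
 [17 17 16 12  6 11 14  6  1  1  1  1  1  1  0  1  1  0  1  2  2  1]
 [14 16 15 13  9  8  6  1  1  1  2  1  2  2  2  2  1  1  3  4  3  0]]
```

Call:
jog_arm(targets=[[5, 0, 0, 0.001, 0], [5, 0, 0, 0.001, 0], [5, 0, 0, 0.001, 0], [5, 0, 0, 0.001, 0], [5, 0, 0, 0.0005, 0], [5, 0, 0, 0.0005, 0], [5, 0, 0, 0.0005, 0], [5, 0, 0, 0.0005, 0], [5, 0, 0, 0, 0], [5, 0, 0, 0, 0]])

```text
time: 10.02
ee_pos: [0.4603, -0.1969, 0.1593]
orientation: [180.0, 0.0, -165.8]
contact_force: [0.3, 0.3, -3.4]
width: 0.107
grip_force: 58.9
```

Call:
jog_arm(targets=[[5, 0, 0, 0.0005, 0], [5, 0, 0, 0.0005, 0], [5, 0, 0, 0.0005, 0], [5, 0, 0, 0.0005, 0], [5, 0, 0, 0.0005, 0], [5, 0, 0, 0.0005, 0], [5, 0, 0, 0, 0], [5, 0, 0, 0, 0], [5, 0, 0, 0, 0], [5, 0, 0, 0, 0]])

```text
time: 10.85
ee_pos: [0.4603, -0.1969, 0.1563]
orientation: [180.0, 0.0, -165.8]
contact_force: [-1.2, -0.5, -2.8]
width: 0.107
grip_force: 58.9
```

Call:
jog_arm(targets=[[5, 0, 0, 0.0007, 0], [5, 0, 0, 0.0007, 0], [5, 0, 0, 0.0007, 0], [5, 0, 0, 0.0007, 0], [5, 0, 0, 0.0007, 0], [5, 0, 0, 0.0005, 0], [5, 0, 0, 0, 0], [5, 0, 0, 0, 0], [5, 0, 0, 0, 0], [5, 0, 0, 0, 0]])

```text
time: 11.68
ee_pos: [0.4603, -0.1969, 0.1523]
orientation: [-180.0, 0.0, -165.8]
contact_force: [0.2, 0.5, -3.2]
width: 0.102
grip_force: 58.9
```

Run:
```python
from h import *
st=manip.get_state(); print(st['ee_pos'],st['contact_force'],st['moment'])
t=shot('top'); s=shot('side')
cv2.imwrite('pics/c6.png',np.hstack([cv2.resize(s['pixels'][100:220,220:320,::-1],(400,480),interpolation=cv2.INTER_CUBIC),cv2.resize(t['pixels'][160:220,320:370,::-1],(400,480),interpolation=cv2.INTER_CUBIC)]))
```

```text
[ 0.46032747 -0.19692974  0.15232983] [ 0.16798096  0.53070673 -3.17931891] [ 0.02424958 -0.01165793 -0.01409907]
```

View pics/c6.png

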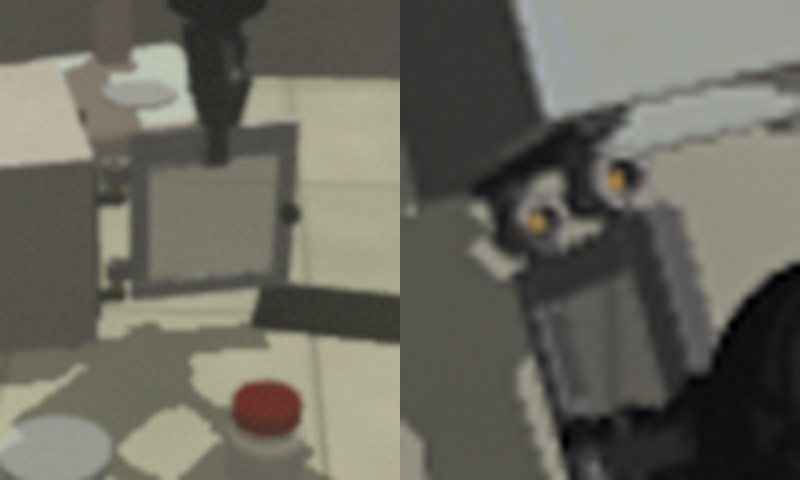

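Call:
jog_arm(targets=[[5, 0, 0, 0.001, 0], [5, 0, 0, 0.001, 0], [5, 0, 0, 0.001, 0], [5, 0, 0, 0.001, 0], [5, 0, 0, 0.001, 0], [5, 0, 0, 0.001, 0], [5, 0, 0, 0.001, 0], [5, 0, 0, 0.0005, 0], [5, 0, 0, 0, 0], [5, 0, 0, 0, 0]])

```text
time: 12.62
ee_pos: [0.4603, -0.1969, 0.1447]
orientation: [180.0, 0.0, -165.8]
contact_force: [0.3, 0.9, -3.4]
width: 0.102
grip_force: 58.9
```

Call:
jog_arm(targets=[[5, 0, 0, 0.0003, 0], [5, 0, 0, 0.0003, 0], [5, 0, 0, 0.0002, 0], [5, 0, 0, 0.0002, 0], [5, 0, 0, 0.0002, 0], [5, 0, 0, 0.0002, 0], [5, 0, 0, 0.0002, 0], [5, 0, 0, 0, 0], [5, 0, 0, 0, 0], [5, 0, 0, 0, 0]])

```text
time: 13.45
ee_pos: [0.4603, -0.1969, 0.1433]
orientation: [-180.0, 0.0, -165.8]
contact_force: [-0.7, 0.5, -1.5]
width: 0.109
grip_force: 59.1
```

Call:
jog_arm(targets=[[5, 0, 0, 0.0002, 0], [5, 0, 0, 0.0002, 0], [5, 0, 0, 0.0001, 0], [5, 0, 0, 0, 0], [5, 0, 0, 0, 0], [5, 0, 0, 0, 0], [5, 0, 0, 0, 0], [5, 0, 0, 0, 0], [5, 0, 0, 0, 0], [5, 0, 0, 0, 0]])

```text
time: 14.28
ee_pos: [0.4603, -0.197, 0.143]
orientation: [-180.0, 0.0, -165.8]
contact_force: [-3.6, -0.4, 5.0]
width: 0.11
grip_force: 60.1
```

Call:
jog_arm(targets=[[10, 0, 0, -0.0002, 0], [12, 0, 0, 0, 0], [14, 0, 0, 0, 0], [17, 0, 0, 0, 0], [21, 0, 0, 0, 0], [26, 0, 0, 0, 0], [32, 0, 0, 0, 0], [38, 0, 0, 0, 0], [40, 0, 0, 0, 0], [40, 0, 0, 0, 0]], squeeze=20)

```text
time: 15.12
ee_pos: [0.4603, -0.1969, 0.1429]
orientation: [180.0, 0.0, -165.8]
contact_force: [0.6, 0.7, 0.5]
width: 0.4
grip_force: 0.0
```

Call:
jog_arm(targets=[[40, 0, 0, 0, 0], [40, 0, 0, 0, 0], [40, 0, 0, -0.004, 0], [40, 0, 0, -0.008, 0], [40, 0, 0, -0.012, 0], [40, 0, 0, -0.015, 0], [40, 0, 0, -0.015, 0], [30, 0, 0, -0.006, 0], [20, 0, 0, 0, 0], [10, 0, 0, 0, 0]])

```text
time: 15.95
ee_pos: [0.4603, -0.1969, 0.203]
orientation: [-180.0, 0.0, -165.8]
contact_force: [0.7, -0.9, -0.0]
width: 0.103
grip_force: 0.0
```

Run:
```python
from h import *
st=manip.get_state(); print(st['ee_pos'],st['contact_force'],st['width'])
t=shot('top'); s=shot('side')
cv2.imwrite('pics/c7.png',np.hstack([cv2.resize(s['pixels'][100:220,220:320,::-1],(400,480),interpolation=cv2.INTER_CUBIC),cv2.resize(t['pixels'][150:270,300:400,::-1],(400,480),interpolation=cv2.INTER_CUBIC)]))
```

```text
[ 0.46028641 -0.19690432  0.20299498] [ 0.6731075  -0.92207984 -0.0386998 ] 0.10314600751876044
```

View pics/c7.png

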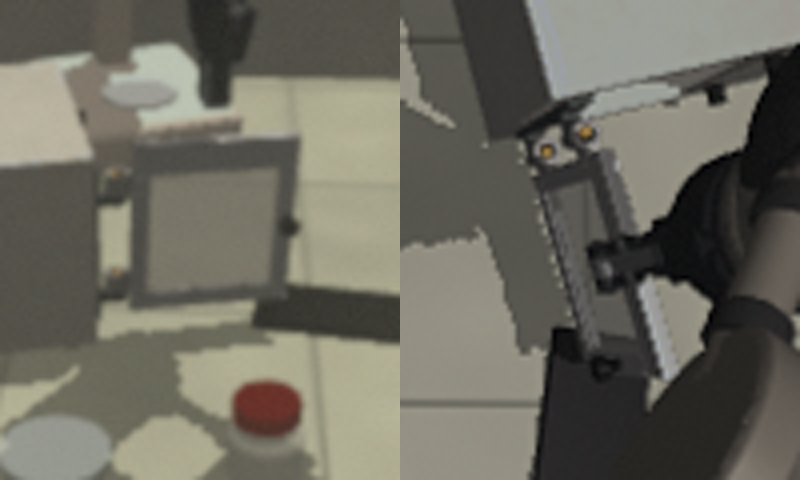

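Call:
jog_arm(targets=[[0, 0.0035, 0.012, 0, 0], [0, 0.0035, 0.013, 0, 0], [0, 0.0035, 0.013, 0, 0], [0, 0, 0, 0.01, 0], [0, 0, 0, 0.015, 0], [0, 0, 0, 0.015, 0], [0, 0, 0, 0.01, 0], [0, 0, 0, 0.004, 0], [0, 0, -0.006, 0, 0], [0, 0, -0.006, 0, 0]])

```text
time: 16.88
ee_pos: [0.4439, -0.1746, 0.1489]
orientation: [180.0, -0.0, -165.7]
contact_force: [-0.4, -0.4, 0.3]
width: -0.005
grip_force: 0.0
```

Call:
jog_arm(targets=[[0, 0, -0.003, 0, 0], [0, 0, -0.003, 0, 0], [0, 0.0005, -0.004, 0, 0], [0, 0.0007, -0.006, 0, 0], [0, 0.0007, -0.006, 0, 0], [0, 0.0008, -0.0057, 0, 0], [0, -0.0005, -0.006, 0, 0], [0, -0.0005, -0.006, 0, 0], [0, -0.001, -0.0055, 0, 0], [0, -0.001, -0.0054, 0, 0]])

```text
time: 17.72
ee_pos: [0.4567, -0.2239, 0.1488]
orientation: [180.0, 0.0, -165.8]
contact_force: [-0.6, 1.1, -0.2]
width: 0.006
grip_force: 0.1
```

Call:
jog_arm(targets=[[0, -0.0024, -0.0056, 0, 0], [0, -0.0024, -0.0056, 0, 0], [0, -0.0024, -0.0056, 0, 0], [0, -0.0024, -0.0056, 0, 0], [0, -0.004, -0.005, 0, 0], [0, -0.004, -0.005, 0, 0], [0, -0.004, -0.005, 0, 0], [0, -0.004, -0.005, 0, 0], [0, -0.003, -0.002, 0, 0], [0, 0, 0, 0, 0]])

```text
time: 18.55
ee_pos: [0.4958, -0.2597, 0.1488]
orientation: [-180.0, 0.0, -165.8]
contact_force: [0.1, 0.4, -0.8]
width: -0.0
grip_force: 0.0
```

Run:
```python
from h import *
st=manip.get_state(); print(st['ee_pos'],st['contact_force'])
t=shot('top'); s=shot('side')
cv2.imwrite('pics/c8.png',np.hstack([cv2.resize(s['pixels'][100:220,210:310,::-1],(400,480),interpolation=cv2.INTER_CUBIC),cv2.resize(t['pixels'][150:270,320:420,::-1],(400,480),interpolation=cv2.INTER_CUBIC)]))
```

```text
[ 0.49581752 -0.25965375  0.14878207] [ 0.13327076  0.43099207 -0.81108871]
```

View pics/c8.png

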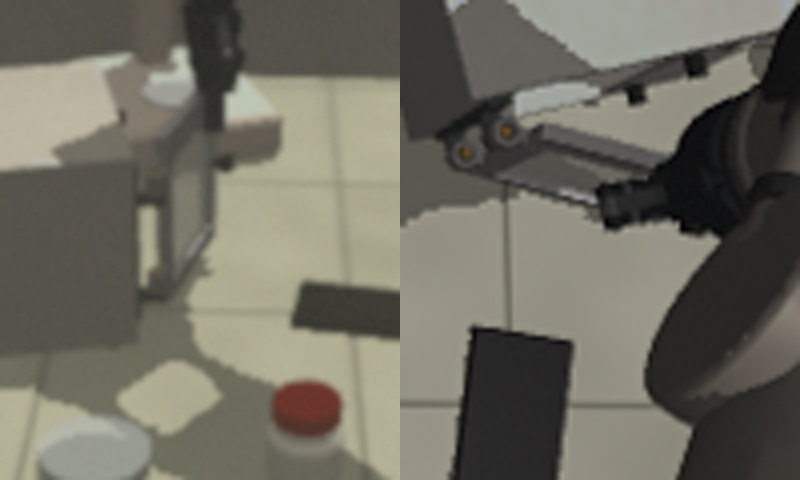

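Call:
jog_arm(targets=[[0, -0.0038, -0.0026, 0, 0], [0, -0.0038, -0.0026, 0, 0], [0, -0.0038, -0.0026, 0, 0], [0, -0.0038, -0.0026, 0, 0], [0, -0.0038, -0.0026, 0, 0], [0, -0.0024, -0.0009, 0, 0], [0, -0.0024, -0.0009, 0, 0], [0, -0.0024, -0.0009, 0, 0], [0, -0.0024, -0.0009, 0, 0], [0, -0.002, -0.0007, 0, 0]])

```text
time: 19.48
ee_pos: [0.5292, -0.2685, 0.1489]
orientation: [180.0, 0.0, -165.8]
contact_force: [-1.0, -0.4, -0.1]
width: -0.004
grip_force: 0.1
```

Call:
jog_arm(targets=[[0, -0.0015, -0.0003, 0, 0], [0, -0.0015, -0.0003, 0, 0], [0, -0.0015, -0.0002, 0, 0], [0, -0.0015, -0.0002, 0, 0], [0, -0.001, 0, 0, 0], [0, -0.001, 0, 0, 0], [0, -0.001, 0, 0, 0], [0, -0.0005, 0, 0, 0], [0, 0, 0, 0, 0], [0, 0, 0, 0, 0]])

```text
time: 20.32
ee_pos: [0.5385, -0.2672, 0.1489]
orientation: [180.0, 0.0, -165.8]
contact_force: [0.9, -0.5, -0.2]
width: -0.001
grip_force: 0.1
```

Call:
jog_arm(targets=[[0, -0.0007, 0, 0, 0], [0, -0.0006, 0, 0, 0], [0, -0.0006, 0, 0, 0], [0, -0.0006, 0, 0, 0], [0, -0.0005, 0, 0, 0], [0, -0.0005, 0, 0, 0], [0, -0.0005, 0, 0, 0], [0, 0, 0, 0, 0], [0, 0, 0, 0, 0], [0, 0, 0, 0, 0]])

```text
time: 21.15
ee_pos: [0.5422, -0.2663, 0.1489]
orientation: [180.0, -0.0, -165.8]
contact_force: [-2.2, -0.7, 0.8]
width: -0.005
grip_force: 0.9
```

Call:
jog_arm(targets=[[0, -0.0004, 0, 0, 0], [0, -0.0004, 0, 0, 0], [0, -0.0004, 0, 0, 0], [0, -0.0003, 0, 0, 0], [0, -0.0003, 0, 0, 0], [0, 0, 0, 0, 0], [0, 0, 0, 0, 0], [0, 0, 0, 0, 0], [0, 0, 0, 0, 0], [0, 0, 0, 0, 0]])

```text
time: 21.98
ee_pos: [0.5423, -0.2662, 0.1489]
orientation: [180.0, -0.2, -165.8]
contact_force: [-10.3, -3.1, 2.9]
width: -0.003
grip_force: 4.6
```

Call:
jog_arm(targets=[[0, 0.002, 0, 0, 0], [0, 0.004, 0, 0, 0], [0, 0.01, 0, 0, 0], [0, 0.015, 0, 0, 0], [0, 0.015, 0, 0, 0], [0, 0.015, 0, -0.01, 0], [0, 0.015, 0, -0.02, 0], [0, 0.015, 0, -0.02, 0], [0, 0, 0, -0.02, 0], [0, 0, 0, 0, 0]])

```text
time: 22.82
ee_pos: [0.4564, -0.2896, 0.2231]
orientation: [-179.7, 0.3, -165.8]
contact_force: [0.7, -0.2, 0.4]
width: 0.003
grip_force: 0.0
```

Run:
```python
from h import *
st=manip.get_state(); print(st['ee_pos'],st['contact_force'],st['qvel'])
t=shot('top'); T=t['pixels']
cv2.imwrite('pics/c9.png',T[:,:,::-1])
a=np.radians(14.2); X=np.array([np.cos(a),np.sin(a)]); Y=np.array([-X[1],X[0]]); h=np.array([.535,-.178])
# expected top-edge front/back lines when shut, brightness profile across door thickness (front to back) at several y
G=cv2.cvtColor(T,cv2.COLOR_RGB2GRAY).astype(np.float32)
for y in(-.03,-.06,-.09,-.12,-.14):
    pr=[]
    for x in np.arange(-.016,.021,.002):
        u,v=proj(t,[*(h+x*X+y*Y),.175]); pr.append(int(cv2.getRectSubPix(G,(1,1),(u,v))[0,0]))
    print(y,pr)
```

```text
[ 0.45642057 -0.28956673  0.22307897] [ 0.68929905 -0.2254273   0.36093921] [ 0.72511961  2.46761299  2.72071849  0.0920758  -4.10594224  0.26755446]
-0.03 [119, 98, 78, 71, 53, 66, 79, 83, 82, 81, 63, 76, 85, 88, 87, 86, 92, 91, 87]
-0.06 [89, 76, 72, 64, 64, 117, 137, 141, 139, 126, 87, 56, 52, 68, 82, 85, 84, 89, 115]
-0.09 [50, 57, 55, 55, 123, 137, 137, 137, 139, 134, 95, 67, 60, 59, 53, 49, 56, 79, 114]
-0.12 [101, 67, 68, 126, 139, 136, 135, 125, 115, 127, 134, 123, 91, 67, 61, 60, 56, 82, 119]
-0.14 [132, 118, 104, 127, 135, 133, 128, 122, 123, 128, 117, 120, 126, 116, 90, 83, 62, 81, 121]
```

Run:
```python
from h import *
t=shot('top'); T=t['pixels']
a=np.radians(14.2); X=np.array([np.cos(a),np.sin(a)]); Y=np.array([-X[1],X[0]]); h=np.array([.535,-.178])
G=cv2.GaussianBlur(cv2.cvtColor(T,cv2.COLOR_RGB2GRAY).astype(np.float32),(0,0),.6)
def edge(y,lo,hi,sgn):
    x=np.arange(lo,hi,.0005); uv=np.array([proj(t,[*(h+q*X+y*Y),.175]) for q in x],np.float32)
    pr=cv2.remap(G,uv[:,0][None],uv[:,1][None],cv2.INTER_CUBIC)[0]; g=sgn*np.gradient(pr); i=g.argmax(); return x[i]*1e3,g[i]
ys=np.arange(-.145,-.02,.01)
for nm,lo,hi,s in(('front',-.018,0,1),('back',0,.012,-1),('cab',.012,.028,1)):
    e=np.array([edge(y,lo,hi,s) for y in ys]); print(nm,e[:,0].round(1).tolist(),e[:,1].round(1).tolist())
    d=cv2.fitLine(np.c_[ys*1e3,e[:,0]][e[:,1]>3].astype(np.float32),cv2.DIST_HUBER,0,.01,.01).ravel(); print('slope deg',np.degrees(np.arctan(d[1]/d[0])))
print(manip.get_state()['time'])
```

```text
front [-12.5, -11.0, -10.0, -11.0, -9.5, -9.5, -9.0, -7.5, -7.5, -7.5, -4.5, -5.0, -5.0] [0.5, 4.5, 9.9, 11.7, 12.8, 10.3, 9.5, 10.6, 12.1, 11.4, 3.5, 4.5, 5.0]
slope deg 3.262222
back [0.0, 10.5, 8.0, 3.0, 3.0, 3.5, 3.0, 3.0, 3.0, 3.0, 2.0, 2.5, 2.5] [2.4, 8.1, 8.5, 7.5, 13.1, 6.8, 6.2, 12.0, 12.0, 10.6, 1.6, 0.8, 0.8]
slope deg -3.7402074
cab [20.0, 18.0, 18.0, 18.0, 18.0, 19.0, 19.5, 19.5, 19.5, 20.0, 19.5, 20.0, 27.5] [9.2, 11.4, 10.4, 12.1, 12.4, 13.3, 9.9, 8.9, 8.9, 8.7, 8.2, 8.1, 4.2]
slope deg 1.4212394
22.9167
```

Call:
jog_arm(targets=[[0, 0.01, 0, -0.02, 0], [0, 0.01, 0, -0.02, 0], [0, 0, 0, 0, 0], [0, 0, 0, 0, 0], [0, 0, 0, 0, 0], [0, 0, 0, 0, 0], [0, 0, 0, 0, 0], [0, 0, 0, 0, 0], [0, 0, 0, 0, 0], [0, 0, 0, 0, 0]])

```text
time: 23.75
ee_pos: [0.4365, -0.2929, 0.2586]
orientation: [180.0, -0.0, -165.8]
contact_force: [-0.2, -0.3, 0.2]
width: 0.001
grip_force: 0.0
```

```bash
python3 -c "
from h import *
t=shot('top');P=t['pixels'].astype(int)
a=np.radians(14.2); X=np.array([np.cos(a),np.sin(a)]); Y=np.array([-X[1],X[0]]); h=np.array([.535,-.178])
G=cv2.GaussianBlur(cv2.cvtColor(t['pixels'],cv2.COLOR_RGB2GRAY).astype(np.float32),(0,0),.6)
for y in np.arange(-.15,-.03,.01):
    x=np.arange(-.014,.026,.002); uv=np.array([proj(t,[*(h+q*X+y*Y),.175]) for q in x],np.float32)
    print(round(y,2),cv2.remap(G,uv[:,0][None],uv[:,1][None],1)[0].astype(int))
"
```

```text
-0.15 [117 104  89  80  79  79  78  78  78  79  79  75  69  64  68  69  91 119
 137 140]
-0.14 [117 111 123 132 131 125 119 117 119 114 116 116 107  91  79  69  85 115
 137 142]
-0.13 [ 94  86 117 133 133 132 132 131 130 131 129 117  93  66  48  53  83 118
 139 142]
-0.12 [ 74  76 112 132 134 131 123 118 123 127 114  89  68  59  58  61  83 115
 136 141]
-0.11 [ 58  64  96 126 133 132 125 107  74  40  25  22  22  22  23  40  73 109
 135 143]
-0.1 [ 50  58  74 115 130 134 132 126 118  96  72  60  58  58  54  53  76 109
 135 143]
-0.09 [ 54  57  69 112 131 135 136 134 125  95  71  60  57  54  51  59  82 112
 136 144]
-0.08 [ 59  61  71 111 132 137 137 133 119  90  69  58  54  54  64  76  91 114
 136 144]
-0.07 [ 74  73  74 102 128 137 136 119  77  32  23  33  48  65  79  83  92 114
 135 144]
-0.06 [ 78  71  66  75 112 132 138 135 120  88  61  55  67  79  83  83  91 114
 135 144]
-0.05 [ 89  75  66  68 108 131 139 136 121  93  82  82  84  85  85  83  88 111
 134 144]
-0.04 [ 86  75  68  68 106 131 141 140 132 102  87  83  84  85  85  84  89 112
 134 144]
```

Call:
jog_arm(targets=[[0, -0.016, -0.009, 0, 0], [0, -0.016, -0.01, 0, 0], [0, -0.017, -0.01, 0, 0], [0, -0.017, -0.009, 0, 0], [0, 0, 0, 0.02, 0], [0, 0, 0, 0.025, 0], [0, 0, 0, 0.025, 0], [0, 0, 0, 0.025, 0], [0, 0, 0, 0.015, 0], [0, 0, 0, 0, 0]])

```text
time: 24.63
ee_pos: [0.5081, -0.3123, 0.145]
orientation: [179.7, -0.2, -165.8]
contact_force: [0.5, 0.7, 0.0]
width: -0.001
grip_force: 0.0
```

Call:
jog_arm(targets=[[0, -0.008, 0, 0, 0], [0, -0.008, 0, 0, 0], [0, -0.006, 0, 0, 0], [0, -0.004, 0, 0, 0], [0, -0.002, 0, 0, 0], [0, -0.0015, 0, 0, 0], [0, -0.0015, 0, 0, 0], [0, -0.001, 0, 0, 0], [0, -0.001, 0, 0, 0], [0, 0, 0, 0, 0]])

```text
time: 25.47
ee_pos: [0.5418, -0.3055, 0.1489]
orientation: [180.0, 0.0, -165.8]
contact_force: [-0.2, -0.2, -0.8]
width: -0.001
grip_force: 0.0
```

```bash
python3 -c "
from h import *
st=manip.get_state(); a=np.radians(14.2); d=st['ee_pos'][:2]-[.5374,-.1774]
print(d@[np.cos(a),np.sin(a)],d@[-np.sin(a),np.cos(a)],st['ee_pos'],st['contact_force'])"
```

```text
-0.027161299968351253 -0.12531506080366797 [ 0.54180931 -0.30554897  0.14887553] [-0.23779785 -0.19428107 -0.83961103]
```

Call:
jog_arm(targets=[[0, -0.001, 0, 0, 0], [0, -0.001, 0, 0, 0], [0, -0.001, 0, 0, 0], [0, -0.001, 0, 0, 0], [0, -0.001, 0, 0, 0], [0, -0.001, 0, 0, 0], [0, -0.001, 0, 0, 0], [0, -0.0005, 0, 0, 0], [0, 0, 0, 0, 0], [0, 0, 0, 0, 0]])

```text
time: 26.3
ee_pos: [0.5491, -0.3037, 0.1489]
orientation: [180.0, 0.0, -165.8]
contact_force: [-0.7, -0.3, 0.3]
width: -0.003
grip_force: 0.1
```

Call:
jog_arm(targets=[[0, -0.0005, 0, 0, 0], [0, -0.0005, 0, 0, 0], [0, -0.0005, 0, 0, 0], [0, -0.0005, 0, 0, 0], [0, -0.0003, 0, 0, 0], [0, -0.0002, 0, 0, 0], [0, 0, 0, 0, 0], [0, 0, 0, 0, 0], [0, 0, 0, 0, 0], [0, 0, 0, 0, 0]])

```text
time: 27.13
ee_pos: [0.5513, -0.3031, 0.1489]
orientation: [180.0, -0.0, -165.8]
contact_force: [-2.6, 0.3, 0.7]
width: -0.001
grip_force: 1.1
```

```bash
python3 -c "
from h import *
st=manip.get_state(); a=np.radians(14.2); d=st['ee_pos'][:2]-[.5374,-.1774]
print(d@[np.cos(a),np.sin(a)],d@[-np.sin(a),np.cos(a)],st['ee_pos'],st['contact_force'])"
```

```text
-0.017350557372487224 -0.12529290428091278 [ 0.55131486 -0.30312084  0.14889342] [-2.59266907  0.28449974  0.69616194]
```

Call:
jog_arm(targets=[[0, -0.0004, 0, 0, 0], [0, -0.0004, 0, 0, 0], [0, 0, 0, 0, 0], [0, 0.001, 0, 0, 0], [0, 0.004, 0, 0, 0], [0, 0.012, 0, 0, 0], [0, 0.02, 0, 0, 0], [0, 0.02, 0, 0, 0], [0, 0.02, 0, -0.01, 0], [0, 0.01, 0, -0.01, 0]])

```text
time: 27.97
ee_pos: [0.4662, -0.3242, 0.1687]
orientation: [179.9, -0.0, -165.8]
contact_force: [-0.4, -1.0, 0.2]
width: 0.002
grip_force: 0.0
```

Call:
jog_arm(targets=[[0, 0, 0, -0.02, 0], [0, 0, 0, -0.02, 0], [0, 0, 0, -0.02, 0], [0, 0, 0, 0, 0], [0, 0, 0, 0, 0], [0, 0, 0, 0, 0], [0, 0, 0, 0, 0], [0, 0, 0, 0, 0], [0, 0, 0, 0, 0], [0, 0, 0, 0, 0]])

```text
time: 28.8
ee_pos: [0.4678, -0.3241, 0.2283]
orientation: [179.9, -0.0, -165.8]
contact_force: [-0.1, 0.4, -0.8]
width: -0.002
grip_force: 0.0
```

```bash
python3 -c "
from rig import manip
s=manip.get_state(); print(s['ee_pos'],s['contact_force'])
print(manip.close_job())"
```

```text
[ 0.46782584 -0.32410162  0.22829407] [-0.08586431  0.43850747 -0.81273092]
the job is handed in; nothing more can be done
None
```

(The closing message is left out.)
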